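# Shift the gearbox from park into third

### The arm

A 6-joint arm with a two-finger parallel gripper is mounted at the origin on a cart in front of the work surface, level with it; the furniture and walls round the work are solid. World frame = base frame: x ahead of the robot, y to its left, z up, the work surface at z = 0. Lengths are in m, angles in rad, forces in N, time in s.
With the tool pointing down it reaches from about 0.35 to 0.775 m from the base axis. Payload 5.5 kg.
Tool frame: the origin (TCP) lies midway between the tips of the shut fingers; the grasp point (between the pads) lies 19 mm behind it; z points along the fingers, y is the line along which they close (so a half turn about z gives the same grasp; the last joint's range is limited). The gripper opens to 85 mm and grips with 20 to 120 N. Pads are 22 mm wide; open, the fingers measure 114 mm over their backs; the gripper's body (76 mm by 85 mm) begins 54 mm behind the grasp point. The pads swing forward as they close: fully open they stand 13 mm farther back than shut.
Start: joints at [-1.258, 0.313, 0.046, 1.304, 0, 1.431], TCP at [0.252, -0.517, 0.201] pointing down, gripper open.
Joint ranges: [-2.76, 2.76], [-0.86, 1.69], [-1.03, 1.26], [-2.2, 2.34], [-1.47, 1.5], [-3.14, 3.14]. Speed limits (rad/s): [2.57, 2.57, 3.14, 3.14, 3.14, 3.14].

### API

Orientations are given as a unit quaternion [w, x, y, z].
In Python, from workcell import telemetry, imaging, env gives the robot as it stands. The module is installed in compiled form; this text tells all that it offers.
- The arm moves only by the tool step_arm, never from a script. Its argument "moves" is a list of rows, each a list of 3 entries, a list of its own where there are three numbers: the shift along the tool's x, y, z in mm, then the turn, a rotation vector about the tool's x, y, z in rad, then the finger opening in mm, from 0 to 85.4. A call has 1 to 8 rows; each row is the pose to reach, as a shift and turn from the pose commanded when the call began, along the tool's axes at that moment; what a row does not reach only later rows make up. A row lasts 1/12 s, in which the tool goes at most 41.7 mm and 7.16 degrees, less where a joint would pass 70% of its speed; a pose out of reach is approached as far as the arm can. A call with a gripper value outside its range is refused whole. The fingers move at their own pace and stop on an object; "grip_force" is the grip in N (left out, the last holds). Time passes only in rows, so rows that repeat a pose let the fingers close. It gives the time, the measured TCP pose, the force, the opening and the grip force at its end, in the units of the state.
- telemetry.get_state(): the state, without advancing time (a new reading comes with each control period).
- imaging.read_camera(name): name is "side" or "top" or "wrist"; returns the picture (384x512x3 uint8, red, green, blue); there is no depth.
- imaging.camera_params(name): a dict with "camera_matrix" (3x3 intrinsics, pixels), "D" ([k1, k2, p1, p2, k3] as OpenCV has them; the pictures are not rectified), "pose" (4x4, takes a point from camera to world coordinates). Camera axes: x right, y up, looking along -z (the intrinsics and any distortion apply to the point x, -y, -z); pixel columns grow to the right and rows downward; lengths in m; the calibration is good to about 2 mm. A picture is of the moment at which its call begins: read the wrist's pose just before it. camera_params takes no time and is no camera call; for the wrist camera it gives the pose at the moment of the call.
- env.hand_in(): hands the job in; it is judged then, once.
The state is a dict: "clock": time; "joint_pos": joint angles; "qvel": joint speeds; "tau": joint torques, N m; "tcp_pos": TCP position; "orientation": TCP orientation; "wrist_force": force on the tool from outside, world axes, zero at the start; "ft_torque": the same for the moment, N m; "finger_gap": finger opening in m; "grip_force": force on a finger pad.
Only numpy, scipy, OpenCV 4.12 (cv2) and the standard library are available. Lean on these libraries where they do the work, as an engineer would, in place of code of your own. Each camera call takes 0.05 s, during which the arm holds its last target. There are 200 camera calls.

### The job

Shift the little gearbox on the bench out of park and into third: push its ball-topped lever through the gate until it is fully home in the slot whose plate carries three rivet heads, and leave it there. Only push the lever with the fingers, never take it between them, do not force it hard against the gate, and do not run it into one of the other speed slots on the way. Leave the things lying around the gearbox where they are.

Things in the scene. Friction and masses are not known exactly. Their poses are not given: they have to be found in the camera images.
- gearbox: gearbox bolted down: green cast housing 150 mm (x) by 166 mm (y, 214 over its feet), with a flat bright gate plate on top, 120 mm above the table. Origin: centre of its underside. Own +x points away from the robot (an output shaft stub, 20 mm thick, sticks out of that face), own +y to the left; it stands turned up to about 25 degrees either way.
- gate_mid (a point): middle of the gate, top of the gate plate; axes as the gearbox's. Slots (mm, own x, y): a cross channel along y at x = 0, y -35 to 35; at its ends two lanes along x at y = +27 and -27, x -35 to 35 (an H of four speed slots); a short park slot from the middle of the channel to x = -35 at y = 0. All 16 mm wide; the stem is 10 mm thick; solid metal between.
- rock (a joint): lever's tilt along the gearbox's own x (rad): 0 upright, in the cross channel; + toward +x, - toward -x. The gate stops it at about +-0.29 at slot ends (park: -0.29); in the channel, clear of slots, it has +-0.03 of play. Pivot at the gearbox's own (0, 0, 20 mm). It starts in the park slot. The lever stays where it is left; about 2 N at the knob moves it.
- cross (a joint): lever's tilt along the gearbox's own y (rad): 0 in the middle (park), + toward +y, - toward -y. The gate stops it at about +-0.29 at the ends of the cross channel, where it is in line with that lane; inside a slot it has only about +-0.03 of play.
- knob (a point): centre of the black ball knob, 40 mm diameter, on the lever's 10 mm steel stem, 190 mm from the pivot. In the gearbox's frame: x = 190 sin(rock) cos(cross), y = 190 sin(cross), z = 20 + 190 cos(rock) cos(cross) mm (210 above the table when upright, about 200 in a slot). Own z runs up along the stem.
- plate_1: dark speed plate 35 mm (x) by 50 mm (y), 3 mm thick, with one light rivet head in the middle (11 mm across); fixed on the gate plate just outside the end of the slot that it marks. The four plates sit in any order. Origin: centre of its underside
- plate_2: dark speed plate 35 mm (x) by 50 mm (y), 3 mm thick, with two light rivet heads (11 mm across); fixed on the gate plate just outside the end of the slot that it marks. The four plates sit in any order. Origin: centre of its underside
- plate_3: dark speed plate 35 mm (x) by 50 mm (y), 3 mm thick, with three light rivet heads in a row (11 mm across); fixed on the gate plate just outside the end of the slot that it marks. The four plates sit in any order. Origin: centre of its underside
- plate_4: dark speed plate 35 mm (x) by 50 mm (y), 3 mm thick, with four light rivet heads in a square (11 mm across); fixed on the gate plate just outside the end of the slot that it marks. The four plates sit in any order. Origin: centre of its underside
- slot_fl (a point): place of the speed plate at the end of the far left slot (gearbox's own x = 55, y = 53 mm, on top of the gate plate)
- slot_fr (a point): place of the speed plate at the end of the far right slot (gearbox's own x = 55, y = -53 mm, on top of the gate plate)
- slot_bl (a point): place of the speed plate at the end of the near left slot (gearbox's own x = -55, y = 53 mm, on top of the gate plate)
- slot_br (a point): place of the speed plate at the end of the near right slot (gearbox's own x = -55, y = -53 mm, on top of the gate plate)
- nut_tin: open steel tin of nuts, 68 mm across, 43 mm high; bystander, loose. Origin: centre of its underside
- bolt_0: hex bolt, 59 mm long, lying on the table; bystander, loose. Origin: centre of its underside
- bolt_1: second hex bolt, 59 mm long, lying on the table; bystander, loose. Origin: centre of its underside
- weld_magnet_1: flat arrow-shaped welding magnet, 57x88x16 mm; bystander, loose. Origin: centre of its underside
- tube_offcut_2: square steel tube offcut, 32x48x32 mm; bystander, loose. Origin: centre of its underside

How it is judged:
By the outcome, as a careful person would: the job done as asked, in the order asked, and still so for the second after the job is handed in, with the robot touching nothing.
It also fails if it takes over 64 s, if anything falls off the work surface, if the arm or the gripper's body presses on something with over 40 N, if the wrist force passes 120 N, or if a joint passes its speed limit or range.

## Working session

There is one attempt and no reset: what is moved stays moved. The work goes in short steps, Python scripts to look and compute and a tool call to move; the robot and the scene stay as the last step left them, time stands still between calls to the robot, and variables do not carry over. Pictures are saved under pics/ and viewed, at most 10 in all, crops included, and the job is handed in when it is done.

Besides the shell and the picture viewer there is one more tool, called after ">>>" as a command line: name --argument value ..., lists and objects as JSON in quotes. step_arm: Moves the arm, as the interface text tells. Its arguments: {"type":"object","properties":{"moves":{"type":"array"},"grip_force":{"type":"number"}},"required":["moves"]}

```bash
mkdir -p pics
python3 - <<'E'
from workcell import telemetry, imaging, env
import cv2,numpy as np
for n in("top","side"):
    im=imaging.read_camera(n); np.save(f"{n}.npy",im); cv2.imwrite(f"pics/{n}0.png",im[:,:,::-1])
    p=imaging.camera_params(n); print(n,p["camera_matrix"],p["D"],np.round(p["pose"],3))
s=telemetry.get_state(); print(s["clock"],s["tcp_pos"],s["orientation"],s["finger_gap"])
E
```

```text
top [[489.84887397   0.         255.83826758]
 [  0.         489.84887397 195.55496519]
 [  0.           0.           1.        ]] [-0.08935831  0.          0.          0.          0.        ] [[-0.017  0.993 -0.12   0.503]
 [-1.    -0.015  0.021 -0.109]
 [ 0.02   0.12   0.993  1.117]
 [ 0.     0.     0.     1.   ]]
side [[405.01034776   0.         259.97068279]
 [  0.         405.01034776 195.65835026]
 [  0.           0.           1.        ]] [0.03853452 0.         0.         0.         0.        ] [[ 1.    -0.011 -0.022  0.617]
 [-0.01   0.642 -0.766 -0.919]
 [ 0.023  0.766  0.642  0.812]
 [ 0.     0.     0.     1.   ]]
0.1 [ 0.25136978 -0.5165702   0.19966452] [-8.46796012e-04  9.74479765e-01  2.24473752e-01 -7.56754737e-05] 0.08534899713772491
```

View pics/top0.png

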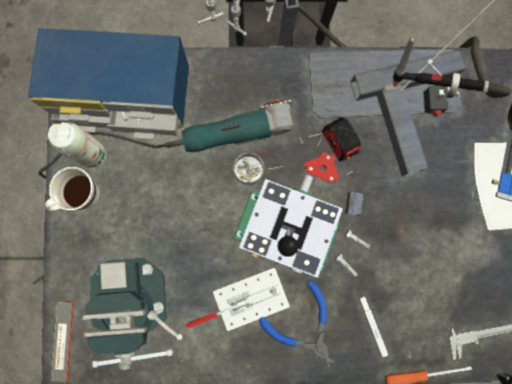

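View pics/side0.png

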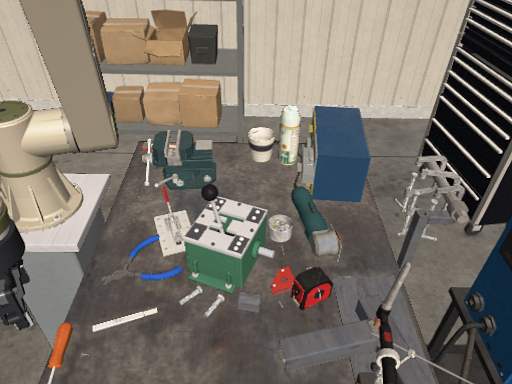

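The top view shows the gearbox at about (291,227), with its shaft stub toward (307,183) and the knob at about (289,244). In the side view the knob is at (209,192). Next I'll fit the gate plate and zoom in on the rivets.

```bash
cat > h.py <<'E'
import cv2,numpy as np
from workcell import telemetry, imaging, env
def ray(n,uv,P=None):
    P=P or imaging.camera_params(n)
    q=cv2.undistortPoints(np.array(uv,float).reshape(-1,1,2),P["camera_matrix"],np.array(P["D"]))[:,0]
    T=np.array(P["pose"]); d=np.c_[q[:,0],-q[:,1],-np.ones(len(q))]@T[:3,:3].T
    return T[:3,3],d
def plane(n,uv,z,P=None):
    o,d=ray(n,uv,P); return o+d*((z-o[2])/d[:,2])[:,None]
E
python3 - <<'E'
from h import *
im=np.load("top.npy"); c=im[165:290,220:360]
cv2.imwrite("pics/crop.png",cv2.resize(c,None,fx=5,fy=4.8,interpolation=cv2.INTER_CUBIC)[:600,:,::-1])
hsv=cv2.cvtColor(im,cv2.COLOR_RGB2HSV)
roi=np.zeros(im.shape[:2],np.uint8); roi[176:282,232:348]=255
m=((hsv[...,2]>165)&(hsv[...,1]<40)).astype(np.uint8)*255&roi
m=cv2.morphologyEx(m,cv2.MORPH_OPEN,np.ones((3,3),np.uint8))
cs=cv2.findContours(m,cv2.RETR_EXTERNAL,cv2.CHAIN_APPROX_SIMPLE)[0]
k=max(cs,key=cv2.contourArea)
b=cv2.boxPoints(cv2.minAreaRect(cv2.convexHull(k))); print(b)
w=plane("top",b,.12); print(w.round(4), w.mean(0)); print(np.linalg.norm(np.diff(w,axis=0),axis=1))
for i in range(4):
    d=w[(i+1)%4]-w[i]; print(np.degrees(np.arctan2(d[1],d[0])))
# dark blobs
dm=((hsv[...,2]<85)&(hsv[...,1]<110)).astype(np.uint8)*255&roi
n,l,st,ce=cv2.connectedComponentsWithStats(dm)
for i in range(1,n):
    if st[i,4]>40: print(st[i],ce[i],plane("top",[ce[i]],.123).round(4))
E
```

```text
[[293.7951  268.5561 ]
 [319.28534 199.36829]
 [343.29022 208.21219]
 [317.8     277.4    ]]
[[ 0.4733 -0.2044  0.12  ]
 [ 0.6133 -0.2605  0.12  ]
 [ 0.5942 -0.3096  0.12  ]
 [ 0.4546 -0.2526  0.12  ]] [ 0.53384754 -0.25677231  0.12      ]
[0.15076814 0.05264592 0.15080993]
-21.869222195684713
-111.21940126390977
157.79364240202543
68.74837466505545
[344 193   4  21  42] [346.26190476 205.28571429] [[ 0.5999 -0.3154  0.123 ]]
[271 207  41  49 772] [289.53756477 234.77849741] [[ 0.5416 -0.1971  0.123 ]]
```

View pics/crop.png

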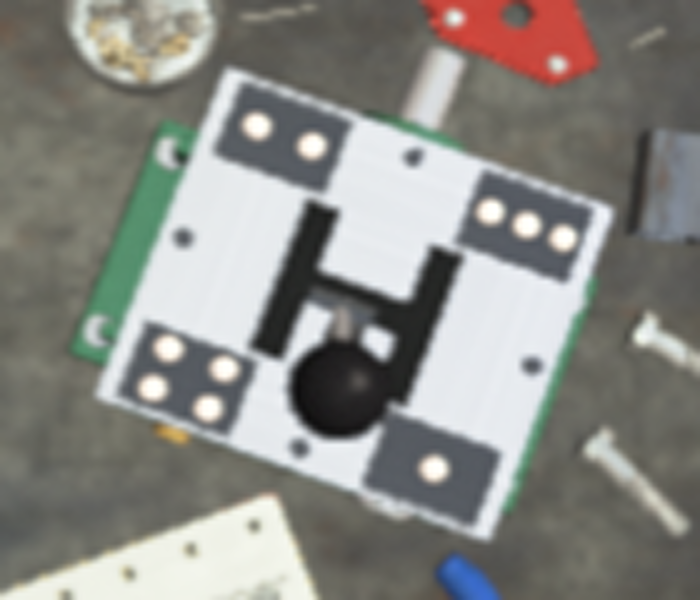

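The crop shows three rivets on the far right plate (centre at crop pixel 526,225), two far left, four near left and one near right. I'll take the gearbox pose from the plate centres, and triangulate the knob as a check.

```bash
cat >> h.py <<'E'
def tri(uvt,uvs):
    o1,d1=ray("top",[uvt]);o2,d2=ray("side",[uvs]);d1,d2=d1[0],d2[0]
    s=np.linalg.lstsq(np.c_[d1,-d2],o2-o1,rcond=None)[0]
    a,b=o1+s[0]*d1,o2+s[1]*d2; return (a+b)/2,np.linalg.norm(a-b)
E
python3 - <<'E'
from h import *
px=np.array([[284.5,136.5],[526,225],[188,378],[433,468]])
uv=np.c_[220+(px[:,0]+.5)/5-.5,165+(px[:,1]+.5)/4.8-.5]
w=plane("top",uv,.123)[:,:2]
m=np.array([[55,53],[55,-53],[-55,53],[-55,-53]])/1e3
A,B=m-m.mean(0),w-w.mean(0)
H=A.T@B; th=np.arctan2(H[0,1]-H[1,0],H[0,0]+H[1,1]); R=np.array([[np.cos(th),-np.sin(th)],[np.sin(th),np.cos(th)]])
c=w.mean(0); print("c",c,"yaw",th,np.degrees(th)); print("res mm",((B-A@R.T)*1e3).round(1))
np.save("pose.npy",[*c,th])
def blob(n,x0,y0,x1,y1,v):
    im=np.load(n+".npy")[y0:y1,x0:x1]; g=im.max(2)
    mk=(g<v).astype(np.uint8); mk=cv2.morphologyEx(mk,cv2.MORPH_OPEN,cv2.getStructuringElement(2,(9,9)))
    k=max(cv2.findContours(mk,0,2)[0],key=cv2.contourArea);(x,y),r=cv2.minEnclosingCircle(k);return (x+x0,y+y0),r
t,s=blob("top",272,226,306,262,55),blob("side",196,180,224,206,60)
print(t,s); p,e=tri(t[0],s[0]); print(p,e,"own",R.T@(p[:2]-c))
k=c+R@np.array([190*np.sin(-.29),0])/1e3; print("expected knob",k,"z",.02+.19*np.cos(.29))
q=telemetry.get_state()["orientation"]
from scipy.spatial.transform import Rotation as Ro
print(Ro.from_quat(np.r_[q[1:],q[0]]).as_matrix().round(3))
E
```

```text
c [ 0.55659406 -0.20096042] yaw -0.38323180880683516 -21.957565219796148
res mm [[-0.1 -0.1]
 [ 0.1  0.1]
 [-0.   0. ]
 [ 0.1  0. ]]Traceback (most recent call last):
  File "<stdin>", line 14, in <module>
  File "<stdin>", line 13, in blob
ValueError: max() iterable argument is empty
```

>>> step_arm --moves '[[[30,-20,0],[0,0,-0.09],40],[[61,-42,0],[0,0,-0.18],0],[[95,-65,0],[0,0,-0.28],0],[[129,-88,0],[0,0,-0.37],0],[[163,-112,0],[0,0,-0.46],0],[[197,-135,0],[0,0,-0.55],0],[[231,-158,0],[0,0,-0.64],0],[[265,-182,0],[0,0,-0.736],0]]' --grip_force 40

```text
clock: 0.77
tcp_pos: [0.4106, -0.2356, 0.2003]
orientation: [-0.0, 0.827, 0.562, -0.0]
wrist_force: [1.2, -0.3, -0.2]
finger_gap: 0.0001
grip_force: 0.0
```

```bash
cat >> h.py <<'E'
from scipy.spatial.transform import Rotation as Ro
def own():
    s=telemetry.get_state(); x,y,th=np.load("pose.npy"); c,n=np.cos(th),np.sin(th); R=np.array([[c,-n],[n,c]])
    q=s["orientation"]; T=Ro.from_quat(np.r_[q[1:],q[0]]).as_matrix()
    f=R.T@np.array(s["wrist_force"])[:2]
    print("t",s["clock"],"own mm",(R.T@(np.array(s["tcp_pos"])[:2]-[x,y])*1e3).round(1),"z",round(s["tcp_pos"][2]*1e3,1),"toolx yaw-own",np.degrees(np.arctan2(T[1,0],T[0,0])-th).round(2),"F own",f.round(1),"gap",s["finger_gap"])
E
python3 -c "from h import *;own();print(telemetry.get_state()['joint_pos'])"
```

```text
t 0.7667 own mm [-122.4  -86.7] z 200.3 toolx yaw-own 90.3 F own [1.3 0.2] gap 0.00012804247846461212
[-6.90730272e-01  1.17044213e-01 -2.03803771e-01  1.25015983e+00
  1.09323840e-05  1.25803654e+00]
```

>>> step_arm --moves '[[[30,5,3],[0,0,0],0],[[60,5,5],[0,0,0],0],[[87,12,5],[0,0,0],0],[[87,24,5],[0,0,0],0],[[87,24,5],[0,0,0],0]]'

```text
clock: 1.18
tcp_pos: [0.4666, -0.1648, 0.1952]
orientation: [0.0, 0.828, 0.561, 0.0]
wrist_force: [0.4, -0.7, 0.0]
finger_gap: -0.0001
grip_force: 0.0
```

```bash
python3 -c "
from h import *
own()
im=imaging.read_camera('top');np.save('top1.npy',im)
s=imaging.read_camera('side')
a=cv2.resize(im[185:285,230:350],(480,400));b=cv2.resize(s[150:250,160:280],(480,400))
cv2.imwrite('pics/c1.png',cv2.resize(np.hstack([a,b]),(800,333))[:,:,::-1])"
```

```text
t 1.1833 own mm [-97.   -0.1] z 195.2 toolx yaw-own 90.26 F own [ 0.6 -0.5] gap -0.00012499240322285488
```

View pics/c1.png

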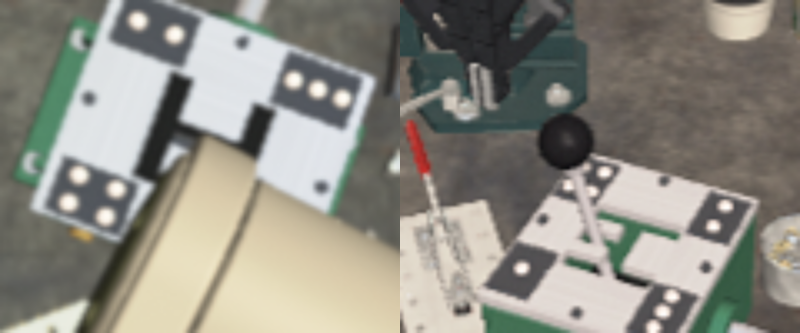

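The side crop shows the stem in the park slot and the knob at (566,142). The shut fingertips are at (485,100), not yet touching. I'll close the gap gently.

>>> step_arm --moves '[[[0,4,0],[0,0,0],0],[[0,8,0],[0,0,0],0],[[0,12,0],[0,0,0],0],[[0,16,0],[0,0,0],0],[[0,20,0],[0,0,0],0]]'

```text
clock: 1.7
tcp_pos: [0.4837, -0.1739, 0.1955]
orientation: [0.0, 0.829, 0.56, 0.0]
wrist_force: [0.5, -0.7, -0.7]
finger_gap: 0.0002
grip_force: 0.0
```

```bash
cat >> h.py <<'E'
def knob():
    "knob in own frame: side-view dark blob near gearbox; ray met with the lever sphere (r=190 mm about pivot)"
    im=imaging.read_camera("side"); x0,y0=185,165; g=im[y0:245,x0:275].max(2)
    x,y,th=np.load("pose.npy"); c,n=np.cos(th),np.sin(th); R=np.array([[c,-n,0],[n,c,0],[0,0,1]]); piv=np.array([x,y,.02])
    mk=cv2.morphologyEx((g<60).astype(np.uint8),cv2.MORPH_OPEN,cv2.getStructuringElement(cv2.MORPH_ELLIPSE,(7,7)))
    for k in cv2.findContours(mk,cv2.RETR_EXTERNAL,cv2.CHAIN_APPROX_NONE)[0]:
        (u,v),r=cv2.minEnclosingCircle(k); o,d=ray("side",[(u+x0,v+y0)]); d=d[0]/np.linalg.norm(d[0]); b=d@(o-piv); D=b*b-(o-piv)@(o-piv)+.19**2
        p=o+d*(-b-np.sqrt(max(D,0))); q=R.T@(p-piv)
        print("blob",(round(u+x0,1),round(v+y0,1)),"r",round(r,1),"own",(q*1e3).round(1),"rock",round(np.arctan2(q[0],q[2]),3),"cross",round(np.arcsin(np.clip(q[1]/.19,-1,1)),3),"D>0",D>0)
    return im
E
python3 -c "
from h import *
own();im=knob();cv2.imwrite('pics/s2.png',cv2.resize(im[150:250,160:280],(600,500))[:,:,::-1])"
```

```text
t 1.7 own mm [-77.7  -2.1] z 195.5 toolx yaw-own 90.01 F own [ 0.7 -0.4] gap 0.0001723764681593578
blob (209.2, 192.0) r 8.3 own [-40.6   1.6 185.6] rock -0.215 cross 0.008 D>0 True
blob (196.0, 166.5) r 11.1 own [-118.7   81.6  183.8] rock -0.573 cross 0.444 D>0 False
```

View pics/s2.png

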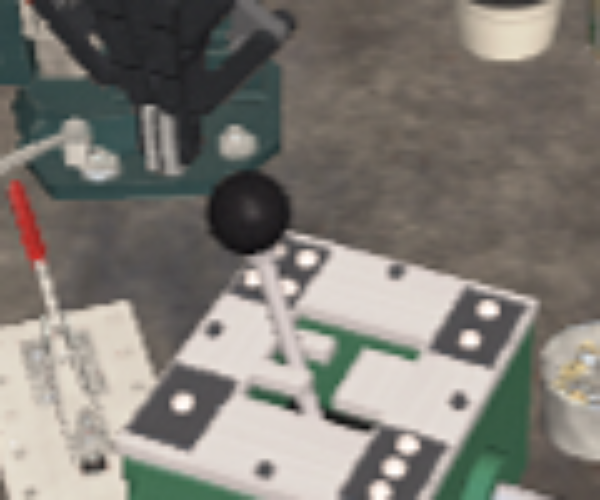

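The side crop shows the knob at (250,212), unmoved, and the fingertips at (165,170), still behind it. I'll cross-check the knob position with the first top picture, and the tip position in the side view.

Run:
```python
from h import *
x,y,th=np.load("pose.npy"); c,n=np.cos(th),np.sin(th); R=np.array([[c,-n],[n,c]])
p,e=tri((287.6,245.8),(209.2,192.)); print("knob tri",p,e*1e3,"own",(R.T@(p[:2]-[x,y])*1e3).round(1))
print("top plane .202",(R.T@(plane("top",[(287.6,245.8)],.202)[0,:2]-[x,y])*1e3).round(1))
# side-view plates in this frame, via pics crop (x5)
for nm,q in {"1":(182,402),"3":(394,467),"2":(479,325)}.items():
    w=plane("side",[(160+q[0]/5,150+q[1]/5)],.123)[0]; print(nm,(R.T@(w[:2]-[x,y])*1e3).round(1))
w=plane("side",[(160+165/5,150+172/5)],.1955)[0]; print("tip",(R.T@(w[:2]-[x,y])*1e3).round(1))
```

```text
knob tri [ 0.51876271 -0.18548175  0.20648217] 1.5834531282243474 own [-40.9   0.2]
top plane .202 [-41.4  -0.5]
1 [-53.1 -51.5]
3 [ 57.3 -51.4]
2 [57.5 53.8]
tip [-96.1  23. ]
```

Run:
```python
from h import *
P=imaging.camera_params("side");T=np.linalg.inv(P["pose"])
s=telemetry.get_state(); q=s["orientation"]; Rt=Ro.from_quat(np.r_[q[1:],q[0]]).as_matrix()
for b in (0,20,40,73):
    p=T@np.r_[np.array(s["tcp_pos"])-Rt[:,2]*b/1e3,1]
    uv=cv2.projectPoints(np.array([[p[0],-p[1],-p[2]]]),np.zeros(3),np.zeros(3),P["camera_matrix"],np.array(P["D"]))[0].ravel()
    print(b,uv.round(1),"crop",((uv-[160,150])*5).round())
print(s["tcp_pos"],s["wrist_force"])
im=imaging.read_camera("side");cv2.imwrite("pics/s3.png",cv2.resize(im[90:210,130:260],(780,600),interpolation=cv2.INTER_CUBIC)[:600,:,::-1]); print(s["joint_pos"])
```

```text
0 [195.  192.4] crop [175. 212.]
20 [194.4 185.8] crop [172. 179.]
40 [193.6 179. ] crop [168. 145.]
73 [192.4 167.5] crop [162.  87.]
[ 0.48442135 -0.17407795  0.19544926] [ 0.98435205 -0.05173293 -0.30613973]
[-5.01066795e-01  1.97366501e-01 -1.19304658e-01  1.25334461e+00
  5.64810432e-05  1.45256854e+00]
```

View pics/s3.png

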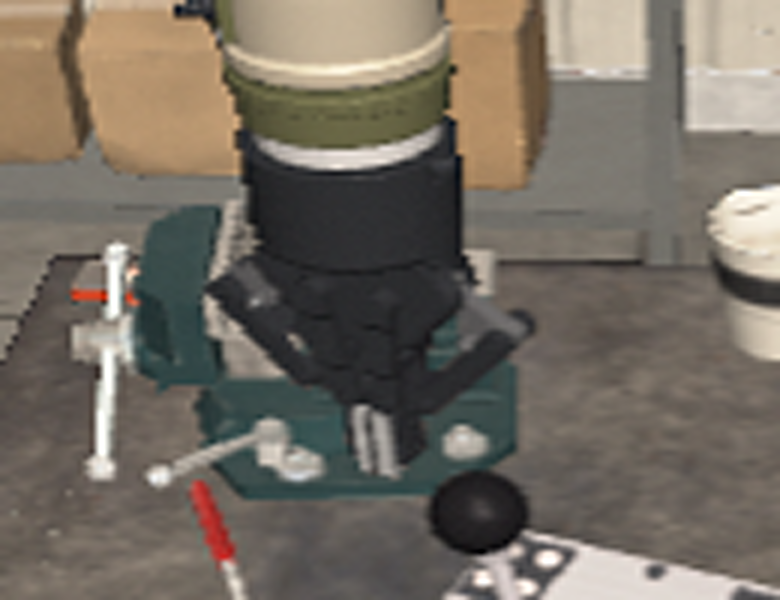

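The tips are at about pixel (193,185), but the TCP projects to (195,192). So the fingertips sit about 20 mm higher than I assumed, at ball-top height. The knob is at own x = -41, part-way along the park slot. I'll back off a little, lower and then push.

>>> step_arm --moves '[[[2,-8,0],[0,0,0],0],[[2,-8,12],[0,0,0],0],[[2,-8,23],[0,0,0],0],[[2,-2,23],[0,0,0],0],[[2,3,23],[0,0,0],0],[[2,7,23],[0,0,0],0],[[2,7,23],[0,0,0],0]]'

```text
clock: 2.38
tcp_pos: [0.4917, -0.1744, 0.1733]
orientation: [0.001, 0.828, 0.56, 0.0]
wrist_force: [-0.1, -0.2, 1.3]
finger_gap: 0.0003
grip_force: 0.3
```

```bash
python3 -c "
from h import *
own();im=knob();own()"
```

```text
t 2.3833 own mm [-70.1   0.4] z 173.3 toolx yaw-own 90.08 F own [ 0.  -0.2] gap 0.0003016085142815145
blob (208.5, 192.0) r 9.9 own [-42.5   1.3 185.2] rock -0.225 cross 0.007 D>0 True
blob (198.0, 170.0) r 13.9 own [-113.2   80.6  175. ] rock -0.574 cross 0.438 D>0 False
t 2.4333 own mm [-70.3   0.4] z 173.2 toolx yaw-own 90.07 F own [-0.1 -0.3] gap 0.00027039763068874143
```

>>> step_arm --moves '[[[0,4,0],[0,0,0],0],[[0,8,0],[0,0,0],0],[[0,12,0],[0,0,0],0],[[0,16,0],[0,0,0],0],[[0,16,0],[0,0,0],0]]'

```text
clock: 2.85
tcp_pos: [0.5065, -0.1804, 0.1725]
orientation: [0.0, 0.829, 0.56, 0.0]
wrist_force: [-1.0, 0.3, 0.6]
finger_gap: 0.0001
grip_force: 0.3
```

```bash
python3 -c "
from h import *
own();im=knob();own();cv2.imwrite('pics/s4.png',cv2.resize(im[150:250,160:280],(600,500))[:,:,::-1])"
```

```text
t 2.85 own mm [-54.2   0.4] z 172.5 toolx yaw-own 90.07 F own [-1.1 -0.1] gap 0.00011883029107200322
blob (215.5, 192.0) r 10.3 own [-25.7   4.5 188.2] rock -0.136 cross 0.024 D>0 True
blob (202.5, 171.5) r 15.0 own [-103.    84.9  170.3] rock -0.544 cross 0.463 D>0 False
t 2.9 own mm [-54.5   0.4] z 172.2 toolx yaw-own 90.07 F own [0.3 0. ] gap -6.713302747679319e-05
```

View pics/s4.png

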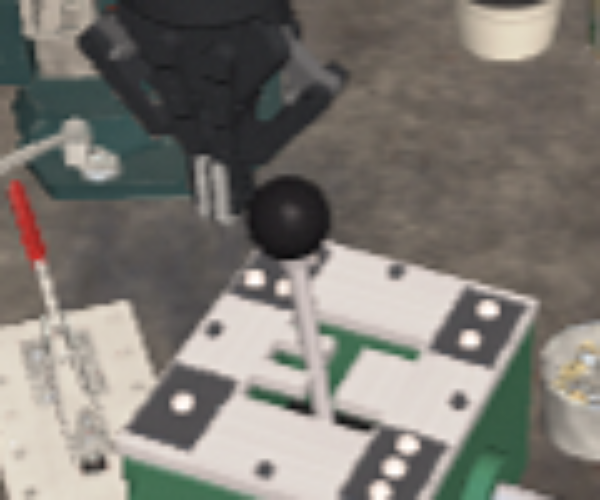

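The side crop shows the knob at (289,217), moved along with the fingers. I'll make the knob finder robust to the finger blob merging in by using a Hough circle.

```bash
cat >> h.py <<'E'
def knob2(prev=None):
    im=imaging.read_camera("side"); x0,y0=185,165
    g=cv2.resize(im[y0:250,x0:280].max(2),None,fx=4,fy=4,interpolation=cv2.INTER_CUBIC)
    C=cv2.HoughCircles(cv2.GaussianBlur(g,(5,5),0),cv2.HOUGH_GRADIENT,1,40,param1=120,param2=14,minRadius=29,maxRadius=37)
    x,y,th=np.load("pose.npy"); c,n=np.cos(th),np.sin(th); R=np.array([[c,-n,0],[n,c,0],[0,0,1]]); piv=np.array([x,y,.02])
    for u,v,r in (C[0][:3] if C is not None else []):
        u,v=(u+.5)/4-.5+x0,(v+.5)/4-.5+y0; o,d=ray("side",[(u,v)]); d=d[0]/np.linalg.norm(d[0]); b=d@(o-piv); D=b*b-(o-piv)@(o-piv)+.19**2
        p=o+d*(-b-np.sqrt(max(D,0))); q=R.T@(p-piv)
        print("circ",round(u,1),round(v,1),"r",round(r/4,1),"own",(q*1e3).round(1),"rock",round(np.arctan2(q[0],q[2]),3),"cross",round(np.arcsin(np.clip(q[1]/.19,-1,1)),3),"D>0",D>0)
    return im
E
python3 -c "
from h import *
im=knob2();own()"
```

```text
circ 217.0 193.2 r 8.5 own [-20.    1.  188.9] rock -0.106 cross 0.005 D>0 True
circ 217.5 167.0 r 8.4 own [-71.4 107.9 178.2] rock -0.381 cross 0.604 D>0 False
t 2.95 own mm [-54.7   0.4] z 172.1 toolx yaw-own 90.07 F own [-0.   0.3] gap -2.2601659486660905e-05
```

>>> step_arm --moves '[[[0,4,0],[0,0,0],0],[[0,8,0],[0,0,0],0],[[0,12,0],[0,0,0],0],[[0,15,0],[0,0,0],0],[[0,18,0],[0,0,0],0],[[0,20,0],[0,0,0],0],[[0,20,0],[0,0,0],0]]'

```text
clock: 3.53
tcp_pos: [0.5247, -0.1876, 0.1724]
orientation: [0.0, 0.828, 0.56, 0.0]
wrist_force: [-0.4, 0.5, -0.1]
finger_gap: 0.0002
grip_force: 0.3
```

```bash
python3 -c "
from h import *
im=knob2();own()"
```

```text
circ 224.8 194.8 r 8.6 own [ -0.6   1.9 190. ] rock -0.003 cross 0.01 D>0 True
t 3.5833 own mm [-34.7   0.5] z 172.3 toolx yaw-own 90.07 F own [-0.3  0. ] gap 6.47252353648988e-05
```

>>> step_arm --moves '[[[0,-14,0],[0,0,0],0],[[25,-16,0],[0,0,0],0],[[52,-16,0],[0,0,0],0],[[52,10,0],[0,0,0],0],[[52,35,0],[0,0,0],0],[[48,35,0],[0,0,0],0],[[43,35,0],[0,0,0],0],[[43,35,0],[0,0,0],0]]'

```text
clock: 4.25
tcp_pos: [0.5719, -0.1611, 0.172]
orientation: [-0.0, 0.829, 0.56, -0.0]
wrist_force: [-0.2, -0.4, -0.2]
finger_gap: -0.0001
grip_force: 0.0
```

```bash
python3 -c "
from h import *
im=knob2();own()"
```

```text
circ 225.0 195.5 r 9.1 own [  1.1  -0.3 190. ] rock 0.006 cross -0.002 D>0 True
t 4.3 own mm [-1.  42.9] z 172.2 toolx yaw-own 90.01 F own [-0.5 -0.3] gap -4.956499996227343e-05
```

>>> step_arm --moves '[[[-6,1,0],[0,0,0],0],[[-12,1,0],[0,0,0],0],[[-18,1,0],[0,0,0],0],[[-24,1,0],[0,0,0],0],[[-30,1,0],[0,0,0],0],[[-36,1,0],[0,0,0],0],[[-40,1,0],[0,0,0],0],[[-40,1,0],[0,0,0],0]]'

```text
clock: 4.97
tcp_pos: [0.5582, -0.199, 0.1724]
orientation: [0.0, 0.829, 0.56, -0.0]
wrist_force: [0.1, 1.4, 0.7]
finger_gap: -0.0001
grip_force: 0.4
```

```bash
python3 -c "
from h import *
im=knob2();own()"
```

```text
circ 219.2 203.8 r 8.6 own [  0.3 -29.2 187.7] rock 0.002 cross -0.155 D>0 True
circ 277.5 223.2 r 9.1 own [128.6  10.3 139.5] rock 0.745 cross 0.054 D>0 True
t 5.0167 own mm [0.8 2.8] z 172.4 toolx yaw-own 90.02 F own [0.2 0.9] gap 0.00019127806048703454
```

>>> step_arm --moves '[[[-5,0,0],[0,0,0],0],[[-10,0,0],[0,0,0],0],[[-15,0,0],[0,0,0],0],[[-19,0,0],[0,0,0],0],[[-22,0,0],[0,0,0],0],[[-23,0,0],[0,0,0],0],[[-23,0,0],[0,0,0],0]]'

```text
clock: 5.6
tcp_pos: [0.55, -0.2197, 0.1725]
orientation: [0.0, 0.829, 0.56, -0.0]
wrist_force: [0.5, 0.6, -1.1]
finger_gap: -0.0001
grip_force: 0.5
```

```bash
python3 -c "
from h import *
im=knob2();own()"
```

```text
circ 215.2 211.5 r 8.6 own [  1.  -51.4 182.9] rock 0.005 cross -0.274 D>0 True
t 5.65 own mm [  0.9 -19.7] z 172.5 toolx yaw-own 90.05 F own [-0.4  0.6] gap 8.661224910230629e-05
```

>>> step_arm --moves '[[[14,0,0],[0,0,0],0],[[18,-20,0],[0,0,0],0],[[16,-51,0],[0,0,0],0],[[-5,-54,0],[0,0,0],0],[[-31,-52,0],[0,0,0],0],[[-31,-45,0],[0,0,0],0],[[-31,-40,0],[0,0,0],0],[[-31,-40,0],[0,0,0],0]]'

```text
clock: 6.32
tcp_pos: [0.5028, -0.2332, 0.1727]
orientation: [0.001, 0.828, 0.56, 0.0]
wrist_force: [-0.3, -0.6, 0.9]
finger_gap: 0.0
grip_force: 0.0
```

```bash
python3 -c "
from h import *
im=knob2();own()"
```

```text
circ 214.5 211.5 r 8.0 own [ -0.6 -51.9 182.8] rock -0.004 cross -0.277 D>0 True
t 6.3667 own mm [-38.5 -49.7] z 172.5 toolx yaw-own 90.11 F own [0.  0.7] gap -0.0003506727792785556
```

>>> step_arm --moves '[[[-1,6,0],[0,0,0],0],[[-1,12,0],[0,0,0],0],[[-1,18,0],[0,0,0],0],[[-1,24,0],[0,0,0],0],[[-1,30,0],[0,0,0],0],[[-1,36,0],[0,0,0],0],[[-1,40,0],[0,0,0],0],[[-1,40,0],[0,0,0],0]]'

```text
clock: 7.03
tcp_pos: [0.539, -0.2493, 0.1721]
orientation: [0.0, 0.828, 0.56, 0.0]
wrist_force: [-0.5, 0.3, 0.2]
finger_gap: -0.0
grip_force: 0.1
```

```bash
python3 -c "
from h import *
im=knob2();own()"
```

```text
circ 228.5 215.8 r 8.8 own [ 32.7 -50.2 180.3] rock 0.179 cross -0.267 D>0 True
t 7.0833 own mm [  1.3 -51.5] z 172.0 toolx yaw-own 90.07 F own [-0.6 -0.2] gap -0.0003196361090278355
```

>>> step_arm --moves '[[[0,4,0],[0,0,0],0],[[0,8,0],[0,0,0],0],[[0,11,0],[0,0,0],0],[[0,14,0],[0,0,0],0],[[0,16,0],[0,0,0],0],[[0,16,0],[0,0,0],0]]'

```text
clock: 7.58
tcp_pos: [0.5534, -0.2552, 0.1724]
orientation: [0.0, 0.828, 0.56, 0.0]
wrist_force: [0.3, 0.7, 0.0]
finger_gap: -0.0003
grip_force: 0.2
```

```bash
python3 -c "
from h import *
im=knob2();own()"
```

```text
circ 234.0 218.5 r 8.8 own [ 46.2 -50.6 177.2] rock 0.255 cross -0.269 D>0 True
t 7.6333 own mm [ 17.3 -51.5] z 172.5 toolx yaw-own 90.07 F own [-0.4 -0.1] gap -3.280632535522096e-05
```

Not at the stop yet (rock is about 0.255–0.27). I'll creep on and watch the force.

>>> step_arm --moves '[[[0,1.5,0],[0,0,0],0],[[0,3,0],[0,0,0],0],[[0,3,0],[0,0,0],0]]'

```text
clock: 7.88
tcp_pos: [0.556, -0.2562, 0.1726]
orientation: [0.0, 0.828, 0.56, 0.0]
wrist_force: [-1.3, -0.6, 0.9]
finger_gap: 0.0002
grip_force: 0.5
```

```bash
python3 -c "
from h import *
im=knob2();own()"
```

```text
circ 235.0 218.8 r 8.8 own [ 48.3 -50.  176.8] rock 0.267 cross -0.267 D>0 True
t 7.9333 own mm [ 20.  -51.5] z 172.6 toolx yaw-own 90.07 F own [-1.9  0.9] gap 0.0006127664398034986
```

>>> step_arm --moves '[[[0,1,0],[0,0,0],0],[[0,2,0],[0,0,0],0],[[0,2,0],[0,0,0],0]]'

```text
clock: 8.18
tcp_pos: [0.5578, -0.2569, 0.1725]
orientation: [0.0, 0.828, 0.56, 0.0]
wrist_force: [-1.4, 1.1, -0.4]
finger_gap: -0.0002
grip_force: 0.5
```

```bash
python3 -c "
from h import *
im=knob2();own()"
```

```text
circ 235.2 219.0 r 8.8 own [ 49.  -50.3 176.5] rock 0.271 cross -0.268 D>0 True
t 8.2333 own mm [ 22.  -51.5] z 172.5 toolx yaw-own 90.07 F own [-0.7  1.1] gap 0.00015596834039098136
```

>>> step_arm --moves '[[[0,1,0],[0,0,0],0],[[0,2,0],[0,0,0],0],[[0,2,0],[0,0,0],0]]'

```text
clock: 8.48
tcp_pos: [0.5597, -0.2577, 0.1725]
orientation: [0.0, 0.828, 0.56, 0.0]
wrist_force: [-1.4, 0.5, 0.8]
finger_gap: 0.0001
grip_force: 0.5
```

```bash
python3 -c "
from h import *
im=knob2();own()"
```

```text
circ 236.0 219.8 r 8.6 own [ 51.2 -51.1 175.7] rock 0.283 cross -0.272 D>0 True
t 8.5333 own mm [ 24.  -51.5] z 172.5 toolx yaw-own 90.07 F own [-1.2  0.1] gap -2.3346312362632518e-05
```

>>> step_arm --moves '[[[0,1,0],[0,0,0],0],[[0,1.5,0],[0,0,0],0],[[0,1.5,0],[0,0,0],0]]'

```text
clock: 8.78
tcp_pos: [0.561, -0.2582, 0.1725]
orientation: [0.0, 0.828, 0.56, -0.0]
wrist_force: [-1.3, 0.7, -0.3]
finger_gap: 0.0
grip_force: 0.5
```

```bash
python3 -c "
from h import *
im=knob2();own()"
```

```text
circ 236.5 219.5 r 8.8 own [ 51.9 -50.  175.8] rock 0.287 cross -0.266 D>0 True
circ 241.0 209.8 r 8.6 own [ 50.9 -22.6 181.7] rock 0.273 cross -0.119 D>0 True
t 8.8333 own mm [ 25.5 -51.5] z 172.5 toolx yaw-own 90.07 F own [-1.7 -0.6] gap -1.4321631431755226e-05
```

>>> step_arm --moves '[[[0,1,0],[0,0,0],0],[[0,1.5,0],[0,0,0],0],[[0,1.5,0],[0,0,0],0]]'

```text
clock: 9.08
tcp_pos: [0.5624, -0.2587, 0.1725]
orientation: [0.0, 0.828, 0.56, -0.0]
wrist_force: [-0.6, 1.0, 0.4]
finger_gap: 0.0001
grip_force: 0.6
```

```bash
python3 -c "
from h import *
im=knob2();own()"
```

```text
circ 236.5 219.8 r 9.1 own [ 52.1 -50.5 175.6] rock 0.289 cross -0.269 D>0 True
t 9.1333 own mm [ 26.9 -51.5] z 172.5 toolx yaw-own 90.07 F own [-1.8  0.1] gap -0.00010053972375703592
```

>>> step_arm --moves '[[[0,1,0],[0,0,0],0],[[0,1.5,0],[0,0,0],0],[[0,1.5,0],[0,0,0],0]]'

```text
clock: 9.38
tcp_pos: [0.5633, -0.2591, 0.1724]
orientation: [-0.0, 0.828, 0.56, -0.0]
wrist_force: [-2.9, 1.0, 0.7]
finger_gap: -0.0002
grip_force: 1.5
```

```bash
python3 -c "
from h import *
im=knob2();own();cv2.imwrite('pics/s5.png',cv2.resize(im[150:250,160:280],(600,500),interpolation=cv2.INTER_CUBIC)[:,:,::-1])"
```

```text
circ 237.0 220.0 r 8.8 own [ 53.3 -50.5 175.2] rock 0.295 cross -0.269 D>0 True
t 9.4333 own mm [ 27.9 -51.4] z 172.4 toolx yaw-own 90.07 F own [-2.8 -0.5] gap -0.00015365745642248395
```

View pics/s5.png

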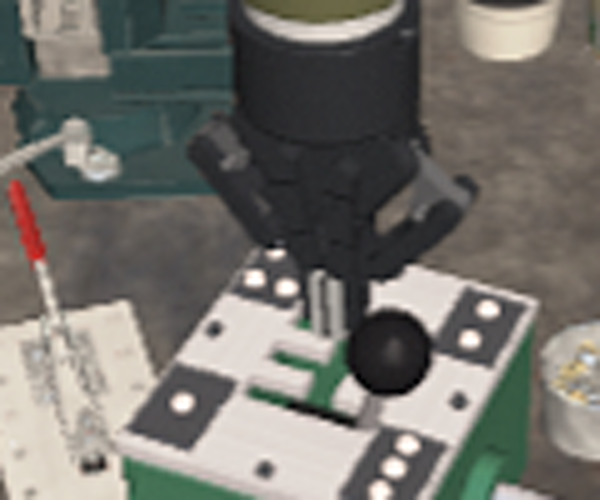

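The side crop shows the knob at (390,352), in the slot next to the three-rivet plate. The force and the arm's lag are just starting to rise at rock 0.295, so the lever is at its stop. Now I'll retreat.

>>> step_arm --moves '[[[0,-15,0],[0,0,0],0],[[0,-40,0],[0,0,0],0],[[0,-70,-20],[0,0,0],0],[[0,-100,-50],[0,0,0],0],[[0,-130,-80],[0,0,0],0],[[-30,-150,-80],[0,0,0],0],[[-60,-160,-80],[0,0,0],0],[[-60,-160,-80],[0,0,0],0]]'

```text
clock: 10.1
tcp_pos: [0.3912, -0.2586, 0.2542]
orientation: [0.003, 0.83, 0.558, -0.0]
wrist_force: [0.9, -0.6, -0.6]
finger_gap: 0.0
grip_force: 0.0
```

```bash
python3 -c "
from h import *
im=knob2();own();t=imaging.read_camera('top');a=cv2.resize(t[165:290,220:360],(400,357));b=cv2.resize(im[150:250,160:280],(400,357))
cv2.imwrite('pics/f.png',np.hstack([a,b])[:,:,::-1])"
```

```text
circ 237.5 220.0 r 8.8 own [ 54.3 -49.9 175.1] rock 0.301 cross -0.266 D>0 True
t 10.15 own mm [-131.3 -113.7] z 253.6 toolx yaw-own 89.85 F own [-0.3  1.3] gap -0.00023865040352563616
```

View pics/f.png

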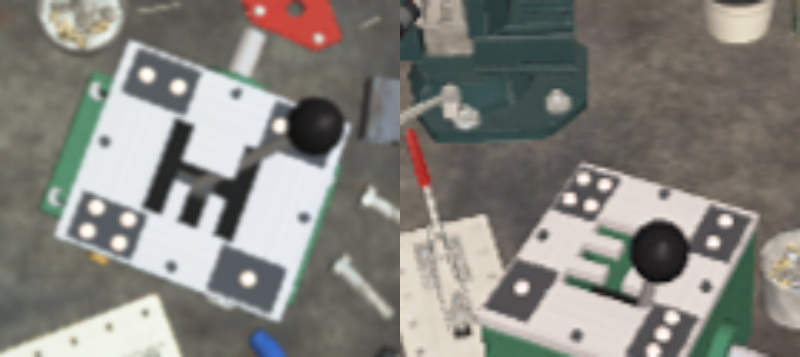

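The final views show the knob over the three-rivet plate, at (315,125) in the top crop and (660,252) in the side crop. The lever is fully home, the other objects haven't moved and the arm is clear.

```bash
python3 -c "
from workcell import env
print(env.hand_in())"
```

```text
the job is handed in; nothing more can be done
None
```

The lever is fully home in the far-right slot, the one with the three-rivet plate; I only pushed it with shut fingers, the arm is clear, nothing else moved, and the job is handed in (about 10 s on the clock).

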